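# Try the pitch comb leaf in the jack spindle's thread

### The job

Take the larger comb leaf, with the five coarse teeth, out of the wooden stand and feel it down, teeth first, into the thread on top of the clamped jack spindle, lengthwise along it, until the teeth are fully home and the leaf sits flat; keep it lightly pressed there, a few newtons, for a good second to be sure. Then hang it upright by its ears in the empty slot of the stand and let go. Never press hard on the spindle, leave the other leaf hanging where it is, and do not disturb the nut, pin, wrench and brush lying about.

Things in the scene. Friction and masses are not known exactly. Their poses are not given: they have to be found in the camera images.
- leaf_coarse: Coarse comb leaf, bare steel plate 6 mm thick (own x), 68 long (y), up to z 36, an ear at each end (z 18 to 36, 100 mm over both). Origin: mid-leaf, level with the tooth tips; z up, teeth down. Five teeth, pitch 12 (tips at y -24..24), 5.2 high, tips 2.4 wide, flanks 2.3 per 5 mm of height. 160 g. Hangs at the start by its ears in either slot of the stand.
- leaf_grip (a point): Grip of the coarse leaf: a dark steel block riveted on top of the plate, 14 mm thick (leaf's x), 44 long (y), from 30 to 68 mm above the tooth tips; this point is on the leaf's centre line, 50 mm above the tips. Axes as the leaf's.
- leaf_fine: The other leaf, hanging in the other slot, to be left alone: same plate, ears and origin, but seven finer teeth of pitch 8 mm, 3.6 mm high, and a smaller grip, 26 mm long, z 30 to 56.
- spindle: Steel jack spindle clamped in two V-blocks on a grey base plate 100 (x) x 250 (y) x 12 mm; all fixed and rigid. Origin: centre of the plate's underside, on the bench; own y along the spindle, z up; the spindle's axis is at x 0, z 70. Threaded from y -66 to 66. Clamp yokes stand at y +-100 (20 mm wide, 88 in x, up to z 126), so try the leaf near the middle.
- thread_top (a point): Level of the groove bottoms on the top line of the thread, mid-length, 89 mm above the bench; axes as the spindle's. Pitch 12; crests 5 mm higher, 4.4 mm wide; groove bottoms 3 wide. The spindle's turn varies, so no pose tells where along y the grooves lie: feel for them. Tips home: this level. On a flank the leaf is pushed along y to the groove's middle.
- stand: Wooden stand, fixed. Origin: centre of its underside, on the bench. Base 130 (x) x 116 (y) x 10 mm; two cheeks along x at y +-46, 12 mm thick, tops at z 54, cut by two slots at x -30 and x +30. A leaf in a slot lies along the stand's y, ears on the slot floors (z 40), so its origin is at z 22 and y within +-6.
- slot_a (a point): Slot at the stand's x -30: point midway between the cheeks at slot floor level. The slot runs along y, 9 mm wide, 15 mm at its mouth (bevelled over the top 4 mm), 14 mm deep. Axes as the stand's.
- slot_b (a point): The same for the slot at the stand's x +30.
- nut: Steel hex nut, 46 mm over corners, 19 high, lying between the stand and the spindle; origin at the underside. Bystander.
- pin: Steel clevis pin, 83 mm long, 17 mm head, lying on the bench; origin at the underside. Bystander.
- wrench: Steel wrench, flat on the bench near the robot, at its left. Bystander.
- brush: Brush with a wooden handle lying flat beyond the work. Bystander.
There are look-alikes about, which are no part of the job. Leave any red look-alike of the stand alone. Leave any purple or turquoise look-alike of the leaf_coarse alone.

How it is judged:
On the way:
1. the coarse leaf is home in the thread (tips within 1.5 mm of groove bottoms, 6 mm of top line, level to 2 degrees, upright to 7, along the spindle to 4), lightly pressed (over 1 N) for 0.8 s (z of leaf_coarse in the frame of spindle between 0.086 and 0.0905 m and x of leaf_coarse in the frame of spindle between -0.006 and 0.006 m and y of leaf_coarse in the frame of spindle between -0.045 and 0.045 m and angle between the y axis of leaf_coarse and the y axis of spindle, either way round below 0.07 rad and angle between leaf_coarse's own z axis and vertical below 0.12 rad and contact force between leaf_coarse and spindle above 1 N and angle between leaf_coarse's own y axis and vertical between 1.536 and 1.606 rad), for 0.8 s.
At the end, for the whole second after the job is handed in: The coarse leaf hangs released and at rest in the stand's empty slot: origin within 6 mm of the slot line across it and 12 mm along it, ears down on the slot floors within 3.5 mm, upright within 14 degrees. Before that it was held home and flat in the thread, lightly pressed, for 0.8 s ((x of leaf_coarse in the frame of stand between -0.036 and -0.024 m or x of leaf_coarse in the frame of stand between 0.024 and 0.036 m) and y of leaf_coarse in the frame of stand between -0.012 and 0.012 m and z of leaf_coarse in the frame of stand between 0.018 and 0.0255 m and angle between leaf_coarse's own z axis and vertical below 0.25 rad and angle between the y axis of leaf_coarse and the y axis of stand, either way round below 0.15 rad and linear speed of leaf_coarse below 0.02 m/s and contact force between leaf_coarse and stand above 0.3 N); the robot touches nothing.
It fails at once if the leaf is pressed on the spindle with more than 25 N (contact force between leaf_coarse and spindle above 25 N).
It fails at once if the fine leaf is shifted by more than 15 mm (distance of leaf_fine from where it was at the start of the episode above 0.015 m).
It fails at once if the nut, pin, wrench or brush is shifted by more than 30 mm (distance of any of nut, pin, wrench, brush from where it was at the start of the episode above 0.03 m).
It also fails if it takes over 51 s, if anything falls off the work surface, if the arm or the gripper's body presses on something with over 40 N, if the wrist force passes 120 N, or if a joint passes its speed limit or range.

### The arm

A 6-joint arm with a two-finger parallel gripper is mounted at the origin on the work surface. World frame = base frame: x ahead of the robot, y to its left, z up, the work surface at z = 0. Lengths are in m, angles in rad, forces in N, time in s.
With the tool pointing down it reaches from about 0.25 to 0.775 m from the base axis. Payload 4 kg.
Tool frame: the origin (TCP) lies at the very end of the fingers, on their centre line; the grasp point (between the pads) lies 19 mm behind it; z points along the fingers, x is the direction in which the jaws open and shut, and the axes are right-handed (so a half turn about z gives the same grasp; the last joint's range is limited). The gripper opens to 94 mm and grips with 3 to 60 N. Pads are 16 mm wide; open, the fingers measure 119 mm over their backs; the gripper's body (75 mm by 177 mm) begins 78 mm behind the grasp point.
Start: joints at [-1.358, 0.087, 1.371, -0, 1.684, -0.103], TCP at [0.171, -0.523, 0.206] pointing down, gripper open.
Joint ranges: [-3.1, 3.1], [-0.76, 2.03], [0.27, 2.55], [-1.08, 4.22], [0.17, 2.65], [-2.57, 2.57]. Speed limits (rad/s): [2.79, 2.79, 3.14, 3.14, 3.14, 3.14].

### API

Orientations are given as [roll, pitch, yaw] about the fixed x, y, z axes, in that order (R = Rz(yaw) Ry(pitch) Rx(roll)).
In Python, from bench import robot, cams, ticket gives the robot as it stands.
- The arm moves only by the tool jog_arm, never from a script. Its argument "series" is a list of rows, each an object of numbers: "x", "y", "z": the shift along the tool's x, y, z in m; "rx", "ry", "rz": the turn, a rotation vector about the tool's x, y, z in degrees. A call has 1 to 12 rows; each row shifts and turns the pose as measured when the row begins, along the tool's axes as they then stand; what a row does not reach is not made up. A row lasts 1/12 s, in which the tool goes at most 41.7 mm and 7.16 degrees, less where a joint would pass 70% of its speed; a pose out of reach is approached as far as the arm can. A call with a gripper value outside its range is refused whole. "claw" is the opening, from 0 (shut) to 1 (fully open), set as the call begins (left out, the last holds). The fingers move at their own pace and stop on an object; the grip force is fixed at half the most. Time passes only in rows, so rows that do not move let the fingers close. It gives the time, the measured TCP pose, the force and the opening at its end, in the units of the state.
- robot.get_obs(): the state, without advancing time (a new reading comes with each control period).
- cams.snapshot(name): name is "scene" or "top" or "wrist"; returns a dict with "img" (400x640x3 uint8, red, green, blue), "mtx" (3x3 intrinsics, pixels), "k1" (the pictures are not rectified: a ray, as slopes to the right and down, at radius r is drawn at 1 + k1 r^2 times it, then the intrinsics apply), "origin" and "attitude" of the camera in the world. Camera axes: x right, y down, z forward; pixel columns grow to the right and rows downward; lengths in m; the calibration is good to about 2 mm. A picture is of the moment at which its call begins. There is no depth.
- ticket.close_job(): hands the job in, once; it reports no verdict.
Trained networks look in a picture, given as the dict that the camera call returned (one of the last four; its "shot" number tells which), for a name from the list of things; names that differ only in an ending like _2 or _b are one class to them, and where a whole thing is asked for, a point or a joint stands for the part that bears it (a point fixed in the world has none). Each returns a list of dicts, best first, with "p" (0 to 1); they miss things now and then, are a little off and sometimes report something else, mostly with a low value. They report only what shows in the picture. A call takes as long as a camera call. They do not tell look-alikes from the thing itself.
- cams.look_for(thing, picture): "bbox" ([left, top, width, height] in pixels, round what is visible of it).
The state is a dict: "time": time; "joint_positions": joint angles; "qvel": joint speeds; "joint_torque": joint torques, N m; "tool_pos": TCP position; "ee_rot": TCP orientation; "wrist_force": force on the tool from outside, world axes, zero at the start; "wrist_torque": the same for the moment, N m; "width": finger opening in m.
Only numpy, scipy, OpenCV 4.12 (cv2) and the standard library are available. Lean on these libraries where they do the work, as an engineer would, in place of code of your own. Each camera call takes 0.05 s, during which the arm holds its last target.

## Working session

There is one attempt and no reset: what is moved stays moved. The work goes in short steps, Python scripts to look and compute and a tool call to move; the robot and the scene stay as the last step left them, time stands still between calls to the robot, and variables do not carry over. Pictures are saved under pics/ and viewed, and the job is handed in when it is done.

Besides the shell and the picture viewer there is one more tool, called after "Call:" by a JSON object that holds its "op" and its "data". jog_arm: Moves the arm, as the interface text tells. Its arguments: {"type":"object","properties":{"series":{"type":"array","items":{"type":"object","properties":{"x":{"type":"number"},"y":{"type":"number"},"z":{"type":"number"},"rx":{"type":"number"},"ry":{"type":"number"},"rz":{"type":"number"}}}},"claw":{"type":"number"}},"required":["series"]}

```bash
ls; mkdir -p pics
cat > h.py <<'E'
import numpy as np, cv2
from bench import robot,cams,ticket
from scipy.spatial.transform import Rotation as R
def save(s,n): cv2.imwrite('pics/'+n,cv2.cvtColor(s['img'],cv2.COLOR_RGB2BGR))
def Rc(s):
    a=np.array(s['attitude'],float)
    return a if a.shape==(3,3) else R.from_euler('xyz',a).as_matrix()
def ray(s,u,v):
    K=np.array(s['mtx']);k=s['k1']
    x,y=(u-K[0,2])/K[0,0],(v-K[1,2])/K[1,1]
    rd=np.hypot(x,y);r=rd
    for _ in range(30): r=rd/(1+k*r*r)
    f=r/rd if rd>0 else 1
    return Rc(s)@np.array([x*f,y*f,1])
def onz(s,u,v,z):
    d=ray(s,u,v);o=np.array(s['origin']);return o+d*(z-o[2])/d[2]
def proj(s,P):
    K=np.array(s['mtx']);p=(np.atleast_2d(P)-np.array(s['origin']))@Rc(s)
    q=p[:,:2]/p[:,2:];q=q*(1+s['k1']*(q**2).sum(1,keepdims=True))
    return q@K[:2,:2].T+K[:2,2]
E
python3 - <<'E'
from h import *
print(robot.get_obs())
for n in ['scene','top']:
    s=cams.snapshot(n);save(s,n+'0.png');print(n,s['mtx'],s['k1'],s['origin'],s['attitude'])
    for t in ['leaf_coarse','leaf_fine','leaf_grip','spindle','stand','nut','pin','wrench','brush']:
        print(t,[(np.round(d['bbox']).tolist(),round(d['p'],2)) for d in cams.look_for(t,s)])
E
```

```text
pics
{'time': 0.0, 'joint_positions': array([-1.35807980e+00,  8.79530128e-02,  1.37220353e+00, -5.79288708e-07,
        1.68360597e+00, -1.03081332e-01]), 'qvel': array([-0.00042181, -0.00056275, -0.0003764 , -0.00090393, -0.00076917,
       -0.00107589]), 'joint_torque': array([-3.69357431e-04, -3.40181172e+01, -3.02425718e+01,  7.16905436e-02,
        3.29801522e-02, -1.62937281e-04]), 'tool_pos': array([ 0.17070783, -0.52227432,  0.204331  ]), 'ee_rot': array([-3.14136995e+00,  2.15839790e-03, -1.25499829e+00]), 'wrist_force': array([ 0.30230906, -0.31267255, -0.35607189]), 'wrist_torque': array([-0.01141563, -0.02056478, -0.01602304]), 'width': 0.09396029318098705}
scene [[389.32152417   0.         322.7608502 ]
 [  0.         389.32152417 195.0495879 ]
 [  0.           0.           1.        ]] -0.004258242401806123 [ 1.18596718 -0.12225978  0.81918744] [-2.38756394  0.00648553  1.4447078 ]
leaf_coarse [([232.0, 266.0, 42.0, 29.0], 0.78), ([234.0, 202.0, 41.0, 17.0], 0.77), ([287.0, 179.0, 36.0, 25.0], 0.69)]
leaf_fine [([232.0, 221.0, 41.0, 18.0], 0.7), ([368.0, 156.0, 96.0, 7
[... 791 characters left out ...]
 122.0, 31.0, 19.0], 0.66), ([315.0, 212.0, 28.0, 20.0], 0.48), ([355.0, 163.0, 46.0, 49.0], 0.34)]
leaf_fine [([367.0, 172.0, 29.0, 5.0], 0.53)]
leaf_grip [([364.0, 195.0, 29.0, 2.0], 0.53), ([371.0, 122.0, 22.0, 15.0], 0.49), ([172.0, 249.0, 47.0, 53.0], 0.2)]
spindle [([165.0, 175.0, 106.0, 61.0], 0.79), ([366.0, 171.0, 29.0, 10.0], 0.41)]
stand [([353.0, 162.0, 48.0, 52.0], 0.92), ([418.0, 154.0, 52.0, 60.0], 0.67)]
nut [([295.0, 183.0, 10.0, 13.0], 0.68)]
pin [([292.0, 234.0, 6.0, 24.0], 0.57)]
wrench [([174.0, 248.0, 43.0, 55.0], 0.63), ([168.0, 174.0, 102.0, 62.0], 0.16)]
brush [([272.0, 87.0, 18.0, 69.0], 0.83), ([165.0, 174.0, 106.0, 63.0], 0.22), ([294.0, 181.0, 14.0, 17.0], 0.22)]
```

View pics/scene0.png

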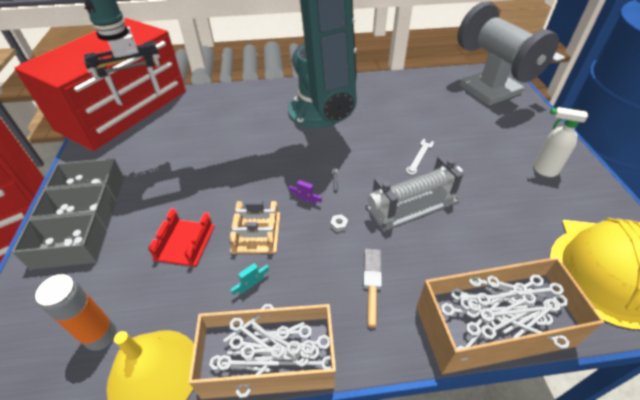

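View pics/top0.png

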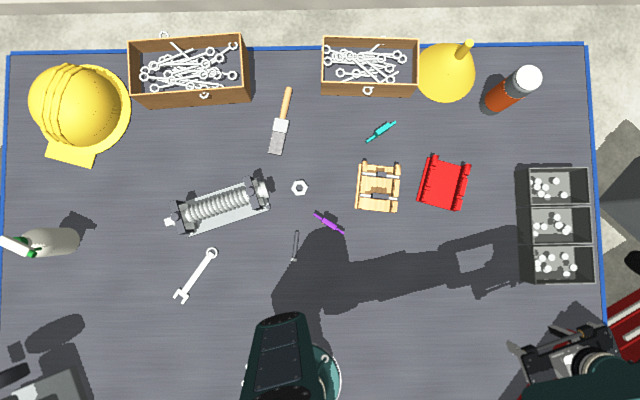

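Run:
```python
import cv2
a=cv2.imread('pics/scene0.png')[150:300,130:340];cv2.imwrite('pics/c1.png',cv2.resize(a,None,fx=3.8,fy=3.8,interpolation=2))
a=cv2.imread('pics/top0.png')[110:240,300:480];cv2.imwrite('pics/c2.png',cv2.resize(a,None,fx=4.4,fy=4.4,interpolation=2))
a=cv2.imread('pics/top0.png')[165:245,155:280];cv2.imwrite('pics/c3.png',cv2.resize(a,None,fx=6,fy=6,interpolation=2))
```

```text
(no output)
```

View pics/c1.png

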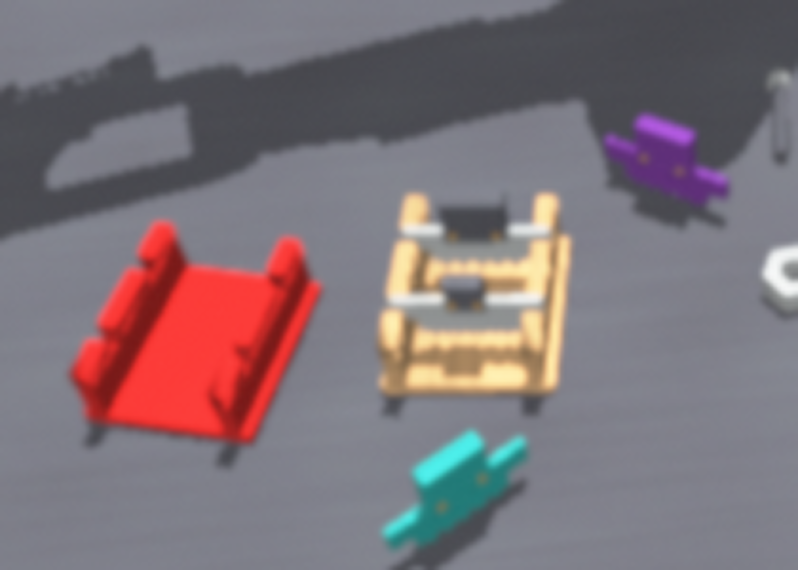

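View pics/c2.png

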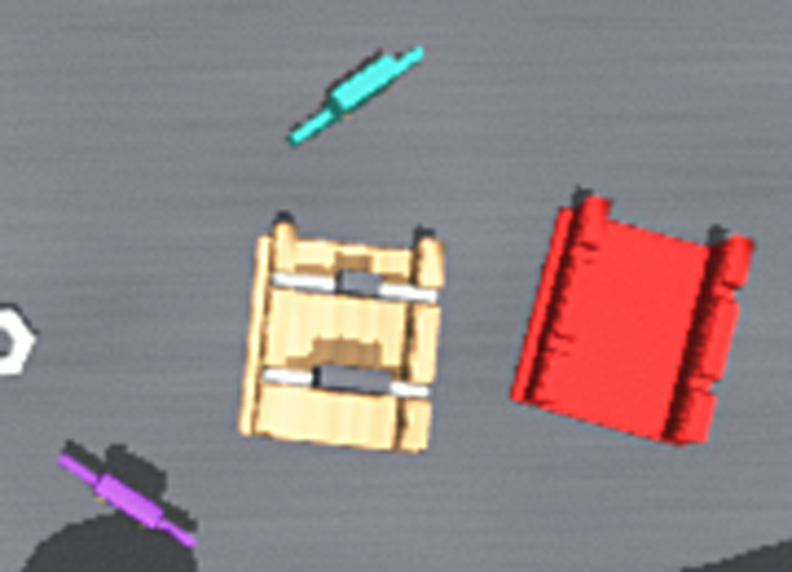

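View pics/c3.png

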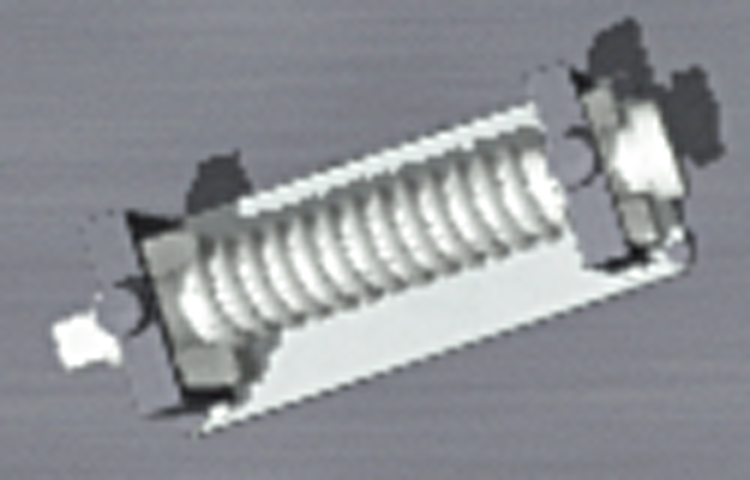

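Run:
```python
from h import *
s=cams.snapshot('top'); c=cams.snapshot('scene'); w=cams.snapshot('wrist'); save(w,'w0.png')
t=lambda u,v:(300+u/4.4,110+v/4.4)
for n,p,z in [('earL',(263,376),.058),('earR',(428,390),.058),('gripL',(314,376),.09),('gripR',(391,381),.09),('fearL',(272,280),.058),('fearR',(437,296),.058)]:
    print(n,np.round(onz(s,*t(*p),z),4))
q=lambda u,v:(155+u/6,165+v/6)
for n,p,z in [('plateTL',(240,205),.012),('plTR',(540,105),.012),('plBL',(205,433),.012),('plBR',(690,280),.012),('thrL',(215,285),.094),('thrR',(545,180),.094),]:
    print(n,np.round(onz(s,*q(*p),z),4))
o=robot.get_obs();print(o['tool_pos'],o['time'],w['origin'],w['attitude'],w['mtx'])
T=R.from_euler('xyz',o['ee_rot']).as_matrix();print('cam in tool',T.T@(np.array(w['origin'])-o['tool_pos']),'\n',T.T@Rc(w))
```

```text
earL [ 0.5086 -0.1683  0.058 ]
earR [ 0.4982 -0.2696  0.058 ]
gripL [ 0.5054 -0.1946  0.09  ]
gripR [ 0.5016 -0.2405  0.09  ]
fearL [ 0.5681 -0.1753  0.058 ]
fearR [ 0.5563 -0.2771  0.058 ]
plateTL [0.5099 0.2935 0.012 ]
plTR [0.555  0.1514 0.012 ]
plBL [0.4027 0.3095 0.012 ]
plBR [0.4708 0.081  0.012 ]
thrL [0.4685 0.2779 0.094 ]
thrR [0.5119 0.1341 0.094 ]
[ 0.17081865 -0.52281934  0.20548798] 1.15 [ 0.24187018 -0.49970765  0.38555756] [ 2.88283432e+00  4.31311373e-04 -1.25352501e+00] [[291.90771545   0.         321.46498722]
 [  0.         291.90771545 201.08528646]
 [  0.           0.           1.        ]]
cam in tool [ 1.11020619e-04 -7.47174283e-02 -1.80068920e-01] 
 [[ 9.99998809e-01  1.53992339e-03 -1.07828723e-04]
 [-1.46106122e-03  9.66705022e-01  2.55889166e-01]
 [ 4.98288282e-04 -2.55888704e-01  9.66706120e-01]]
```

View pics/w0.png

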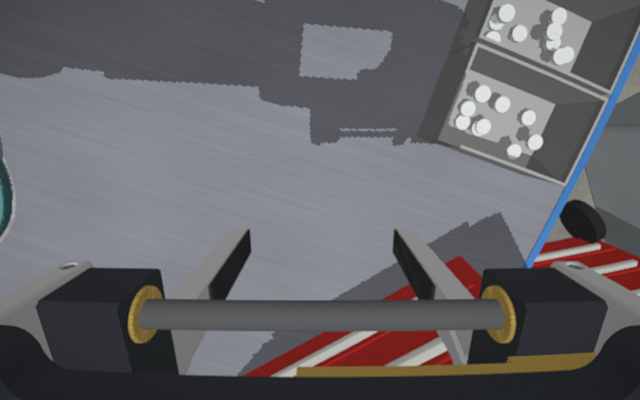

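```bash
cat >> h.py <<'E'
def plan(target,yaw,n,roll=np.pi,pitch=0,start=None):
    o=robot.get_obs();p=np.array(o['tool_pos'] if start is None else start[0]);r=R.from_euler('xyz',o['ee_rot'] if start is None else start[1])
    rt=R.from_euler('xyz',[roll,pitch,yaw]);rv=(r.inv()*rt).as_rotvec();d=(np.array(target)-p)/n
    print('rotvec/row deg',np.round(np.degrees(rv)/n,2))
    for i in range(n):
        a=r*R.from_rotvec(rv*i/n);print(i,np.round(a.inv().apply(d)*1000,1))
def st():
    o=robot.get_obs();print(round(o['time'],2),np.round(o['tool_pos'],4),np.round(np.degrees(o['ee_rot']),2),np.round(o['wrist_force'],2),np.round(o['wrist_torque'],2),round(o['width'],4))
E
python3 - <<'E'
from h import *
plan([.50,-.15,.20],-.103,12)
E
```

```text
rotvec/row deg [ 0.  -0.  -5.5]
0 [-21.  -35.7   0.5]
1 [-17.5 -37.6   0.5]
2 [-13.8 -39.1   0.5]
3 [-10.  -40.2   0.5]
4 [ -6.1 -41.    0.5]
5 [ -2.1 -41.4   0.5]
6 [  1.8 -41.4   0.5]
7 [  5.8 -41.    0.5]
8 [  9.7 -40.3   0.5]
9 [ 13.5 -39.2   0.5]
10 [ 17.2 -37.7   0.5]
11 [ 20.7 -35.9   0.5]
```

Call:
{"op": "jog_arm", "data": {"series": [{"x": -0.021, "y": -0.0357, "rz": -5.5}, {"x": -0.0175, "y": -0.0376, "rz": -5.5}, {"x": -0.0138, "y": -0.039, "rz": -5.5}, {"x": -0.01, "y": -0.04, "rz": -5.5}, {"x": -0.006, "y": -0.041, "rz": -5.5}, {"x": -0.002, "y": -0.041, "rz": -5.5}, {"x": 0.002, "y": -0.041, "rz": -5.5}, {"x": 0.006, "y": -0.041, "rz": -5.5}, {"x": 0.0097, "y": -0.04, "rz": -5.5}, {"x": 0.0135, "y": -0.039, "rz": -5.5}, {"x": 0.017, "y": -0.0377, "rz": -5.5}, {"x": 0.0207, "y": -0.036, "rz": -5.5}], "claw": 0.43}}

```text
invalid input
```

Run:
```python
from h import *
st()
plan([.50,-.15,.20],-.103,3)
```

```text
1.15 [ 0.1708 -0.5228  0.2055] [-180.     -0.    -71.91] [-0.46 -0.61  0.31] [ 0.02 -0.02  0.  ] 0.0938
rotvec/row deg [  0.  -0. -22.]
0 [ -84.  -142.9    1.8]
1 [ -24.4 -164.     1.8]
2 [  38.8 -161.2    1.8]
```

Call:
{"op": "jog_arm", "data": {"series": [{"x": -0.021, "y": -0.0357, "z": 0, "rx": 0, "ry": 0, "rz": -5.5}], "claw": 0.43}}

```text
time: 1.23
tool_pos: [0.1949, -0.4951, 0.2044]
ee_rot: [3.138, -0.0, -1.165]
wrist_force: [0.9, -0.3, -0.1]
width: 0.09
```

Call:
{"op": "jog_arm", "data": {"series": [{"x": -0.0175, "y": -0.0376, "z": 0, "rx": 0, "ry": 0, "rz": -5.5}, {"x": -0.0138, "y": -0.039, "z": 0, "rx": 0, "ry": 0, "rz": -5.5}, {"x": -0.01, "y": -0.04, "z": 0, "rx": 0, "ry": 0, "rz": -5.5}, {"x": -0.006, "y": -0.041, "z": 0, "rx": 0, "ry": 0, "rz": -5.5}, {"x": -0.002, "y": -0.041, "z": 0, "rx": 0, "ry": 0, "rz": -5.5}, {"x": 0.002, "y": -0.041, "z": 0, "rx": 0, "ry": 0, "rz": -5.5}, {"x": 0.006, "y": -0.041, "z": 0, "rx": 0, "ry": 0, "rz": -5.5}, {"x": 0.0097, "y": -0.04, "z": 0, "rx": 0, "ry": 0, "rz": -5.5}, {"x": 0.0135, "y": -0.039, "z": 0, "rx": 0, "ry": 0, "rz": -5.5}, {"x": 0.017, "y": -0.0377, "z": 0, "rx": 0, "ry": 0, "rz": -5.5}, {"x": 0.0207, "y": -0.036, "z": 0, "rx": 0, "ry": 0, "rz": -5.5}], "claw": 0.43}}

```text
time: 2.15
tool_pos: [0.493, -0.1452, 0.2044]
ee_rot: [3.137, -0.003, -0.065]
wrist_force: [0.5, 0.1, 0.2]
width: 0.0407
```

Run:
```python
from h import *
st()
w=cams.snapshot('wrist');save(w,'w1.png');np.save('w1.npy',w,allow_pickle=True)
plan([.50,-.15,.20],-.103,2)
```

```text
2.15 [ 0.493  -0.1452  0.2044] [ 1.7974e+02 -1.7000e-01 -3.7500e+00] [0.54 0.07 0.2 ] [-0.08 -0.1   0.01] 0.0407
rotvec/row deg [-0.06 -0.17  1.4 ]
0 [1.8 5.6 2. ]
1 [2.  5.5 2. ]
```

View pics/w1.png

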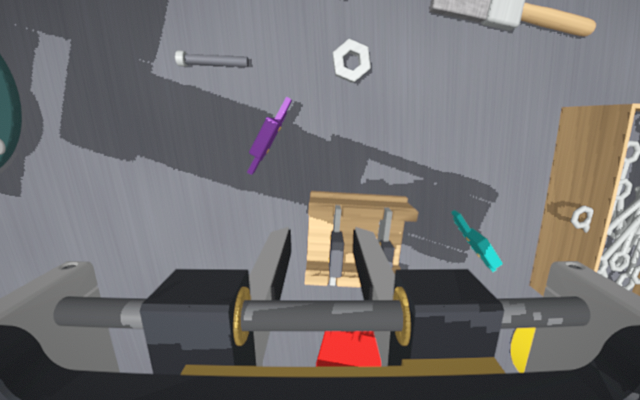

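Run:
```python
import cv2
a=cv2.imread('pics/w1.png')[180:300,280:440];cv2.imwrite('pics/c4.png',cv2.resize(a,None,fx=5,fy=5,interpolation=2))
```

```text
(no output)
```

View pics/c4.png

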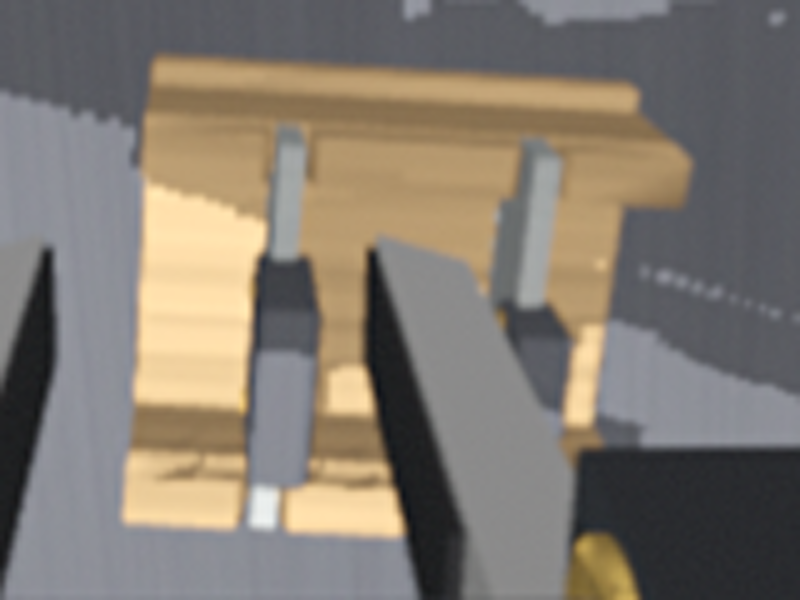

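Run:
```python
from h import *
w=np.load('w1.npy',allow_pickle=True).item()
t=lambda u,v:(280+u/5,180+v/5)
for n,p,z in [('ear+',(290,128),.058),('ear-',(263,528),.058),('g',(257,352),.09),('g',(316,352),.09),('g',(248,484),.09),('g',(306,486),.09)]:
    print(n,np.round(onz(w,*t(*p),z),4))
```

```text
ear+ [ 0.512  -0.1645  0.058 ]
ear- [ 0.5001 -0.2688  0.058 ]
g [ 0.5009 -0.2057  0.09  ]
g [ 0.5138 -0.2066  0.09  ]
g [ 0.4971 -0.2379  0.09  ]
g [ 0.5101 -0.2393  0.09  ]
```

Run:
```python
from h import *
plan([.505,-.218,.125],-.108,3)
```

```text
rotvec/row deg [-0.04 -0.12  1.03]
0 [ 4.  26.3 26.3]
1 [ 4.5 26.2 26.3]
2 [ 5.  26.1 26.3]
```

Call:
{"op": "jog_arm", "data": {"series": [{"x": 0.004, "y": 0.026, "z": 0.026, "rx": 0, "ry": -0.1, "rz": 1}, {"x": 0.0045, "y": 0.026, "z": 0.026, "rx": 0, "ry": -0.1, "rz": 1}, {"x": 0.005, "y": 0.026, "z": 0.026, "rx": 0, "ry": -0.1, "rz": 1}, {"x": 0, "y": 0, "z": 0, "rx": 0, "ry": 0, "rz": 0}], "claw": 0.43}}

```text
time: 2.53
tool_pos: [0.5119, -0.2133, 0.1269]
ee_rot: [-3.141, -0.01, -0.092]
wrist_force: [-2.0, 0.1, -0.5]
width: 0.0405
```

Run:
```python
from h import *
st()
w=cams.snapshot('wrist');save(w,'w2.png')
plan([.505,-.218,.053],-.108,4)
```

```text
2.53 [ 0.5119 -0.2133  0.1269] [-179.96   -0.54   -5.29] [-2.01  0.06 -0.51] [-0.01 -0.04  0.03] 0.0405
rotvec/row deg [-0.02 -0.18  0.24]
0 [-2.   1.7 19.1]
1 [-2.   1.7 19.1]
2 [-1.9  1.7 19.1]
3 [-1.8  1.7 19.1]
```

View pics/w2.png

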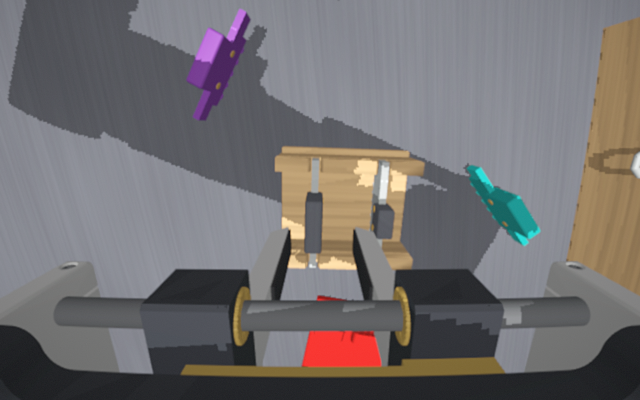

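Run:
```python
from h import *
st()
w=cams.snapshot('wrist');save(w,'w2b.png')
a=w['img'][140:280,270:410,::-1];cv2.imwrite('pics/c5.png',cv2.resize(a,None,fx=4,fy=4,interpolation=2))
P=lambda z,y:[.505+(y+.218)*.108,y,z]
print(proj(w,[P(.09,-.196),P(.09,-.24),P(.058,-.168),P(.058,-.268)]))
```

```text
2.58 [ 0.5128 -0.2119  0.1296] [-179.91   -0.72   -5.24] [-0.2  -0.01  0.37] [ 0.05 -0.06  0.03] 0.0405
[[311.32864719 202.35402762]
 [310.86835087 254.56831778]
 [312.41123584 161.17297654]
 [311.39318043 267.27523744]]
```

View pics/c5.png

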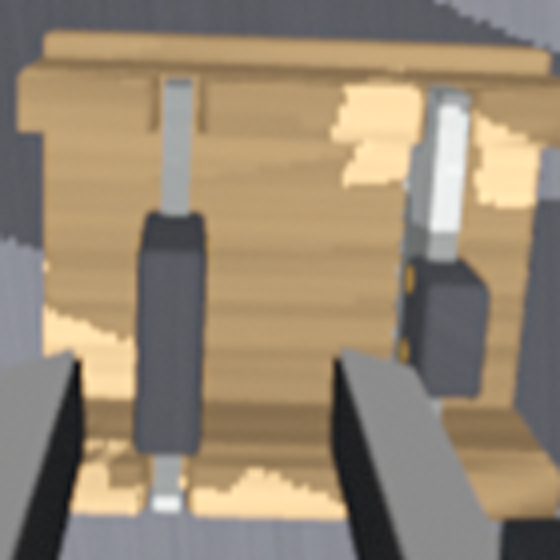

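Call:
{"op": "jog_arm", "data": {"series": [{"x": -0.002, "y": 0.0015, "z": 0.019, "rx": 0, "ry": -0.2, "rz": 0.3}, {"x": -0.002, "y": 0.0015, "z": 0.019, "rx": 0, "ry": -0.2, "rz": 0.3}, {"x": -0.001, "y": 0.001, "z": 0.018, "rx": 0, "ry": -0.2, "rz": 0.3}, {"x": -0.001, "y": 0.001, "z": 0.017, "rx": 0, "ry": -0.2, "rz": 0.2}], "claw": 0.43}}

```text
time: 2.97
tool_pos: [0.515, -0.2171, 0.0702]
ee_rot: [3.136, -0.024, -0.109]
wrist_force: [-0.4, 0.1, -0.4]
width: 0.0405
```

Run:
```python
from h import *
st()
w=cams.snapshot('wrist');save(w,'w3.png')
plan([.506,-.2175,.053],-.112,1)
```

```text
2.97 [ 0.515  -0.2171  0.0702] [179.69  -1.35  -6.27] [-0.4   0.07 -0.44] [-0.09 -0.04  0.04] 0.0405
rotvec/row deg [ 0.19 -1.03  0.13]
0 [-7.1  2.  13.5]
```

View pics/w3.png

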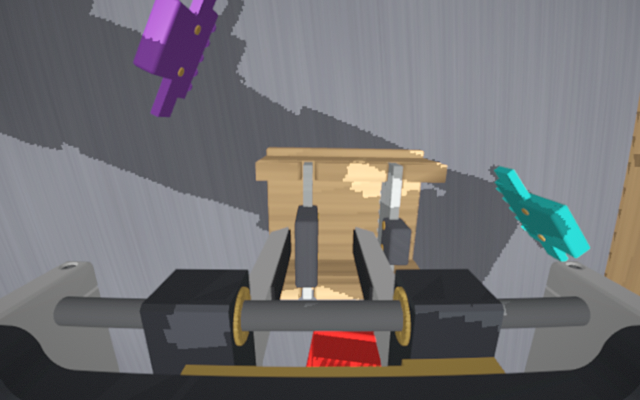

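Call:
{"op": "jog_arm", "data": {"series": [{"x": -0.007, "y": 0.001, "z": 0.0, "rx": 0, "ry": -1, "rz": 0}]}}

```text
time: 3.1
tool_pos: [0.5059, -0.2157, 0.0672]
ee_rot: [3.139, -0.0, -0.109]
wrist_force: [-0.3, 0.8, 0.8]
width: 0.0405
```

Run:
```python
from h import *
st(); print(robot.get_obs()['qvel'])
plan([.506,-.2175,.053],-.112,1)
```

```text
3.1 [ 0.5059 -0.2157  0.0672] [ 1.7984e+02 -2.0000e-02 -6.2400e+00] [-0.34  0.78  0.77] [-0.03 -0.06  0.03] 0.0405
[-0.0228639  -0.02617717  0.03157234 -0.09073621  0.20734025 -0.0094047 ]
rotvec/row deg [ 0.16 -0.02  0.17]
0 [ 0.3  1.8 14.2]
```

Call:
{"op": "jog_arm", "data": {"series": [{"x": 0, "y": 0.001, "z": 0.007, "rx": 0, "ry": 0, "rz": 0}, {"x": 0, "y": 0.001, "z": 0.006, "rx": 0, "ry": 0, "rz": 0}, {"x": 0, "y": 0, "z": 0, "rx": 0, "ry": 0, "rz": 0}]}}

```text
time: 3.35
tool_pos: [0.5072, -0.2179, 0.0584]
ee_rot: [3.136, -0.006, -0.108]
wrist_force: [0.1, -0.4, 0.5]
width: 0.0403
```

Run:
```python
from h import *
st(); print(robot.get_obs()['qvel'])
plan([.506,-.2175,.053],-.112,1)
w=cams.snapshot('wrist');save(w,'w4.png')
```

```text
3.35 [ 0.5072 -0.2179  0.0584] [179.7   -0.34  -6.17] [ 0.12 -0.41  0.49] [-0.03 -0.07  0.01] 0.0403
[ 0.00546733 -0.02201146 -0.02213374  0.00462081  0.01368939 -0.00112128]
rotvec/row deg [ 0.3  -0.34  0.24]
0 [-1.3 -0.3  5.3]
```

View pics/w4.png

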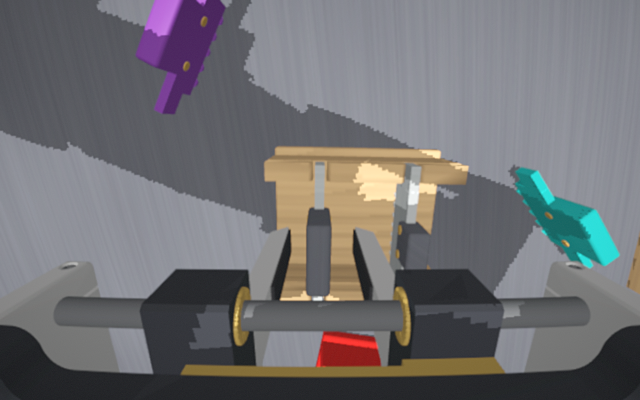

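Call:
{"op": "jog_arm", "data": {"series": [{"x": -0.001, "y": 0, "z": 0.006, "rx": 0.3, "ry": -0.3, "rz": 0.2}, {"x": 0, "y": 0, "z": 0, "rx": 0, "ry": 0, "rz": 0}]}}

```text
time: 3.57
tool_pos: [0.5076, -0.2183, 0.0544]
ee_rot: [3.141, -0.004, -0.111]
wrist_force: [-0.3, 0.2, -0.9]
width: 0.0404
```

Run:
```python
from h import *
st()
plan([.506,-.2175,.053],-.112,1)
```

```text
3.57 [ 0.5076 -0.2183  0.0544] [179.94  -0.25  -6.38] [-0.32  0.17 -0.9 ] [-0.08 -0.05 -0.02] 0.0404
rotvec/row deg [ 0.06 -0.25  0.03]
0 [-1.7 -0.7  1.4]
```

Call:
{"op": "jog_arm", "data": {"series": [{"x": -0.001, "y": 0, "z": 0.0005, "rx": 0, "ry": -0.2, "rz": 0}, {"x": 0, "y": 0, "z": 0, "rx": 0, "ry": 0, "rz": 0}, {"x": 0, "y": 0, "z": 0, "rx": 0, "ry": 0, "rz": 0}, {"x": 0, "y": 0, "z": 0, "rx": 0, "ry": 0, "rz": 0}, {"x": 0, "y": 0, "z": 0, "rx": 0, "ry": 0, "rz": 0}, {"x": 0, "y": 0, "z": 0, "rx": 0, "ry": 0, "rz": 0}], "claw": 0}}

```text
time: 4.07
tool_pos: [0.5062, -0.2186, 0.0544]
ee_rot: [3.141, 0.001, -0.112]
wrist_force: [-0.9, -0.6, -0.1]
width: 0.0136
```

Run:
```python
from h import *
st()
w=cams.snapshot('wrist');save(w,'w5.png')
```

```text
4.07 [ 0.5062 -0.2186  0.0544] [ 1.7994e+02  4.0000e-02 -6.4500e+00] [-0.91 -0.56 -0.13] [-0.07  0.03 -0.12] 0.0136
```

View pics/w5.png

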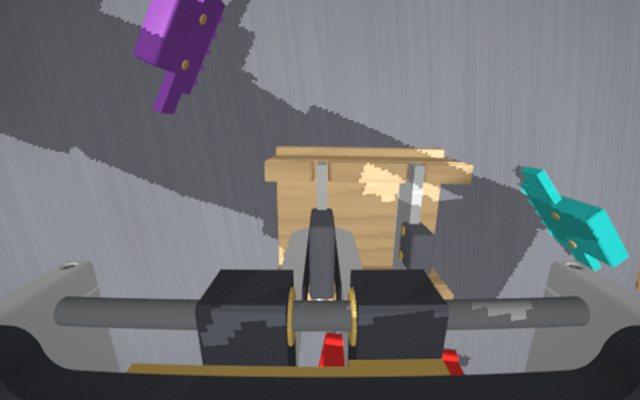

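Call:
{"op": "jog_arm", "data": {"series": [{"x": 0, "y": 0, "z": -0.008, "rx": 0, "ry": 0, "rz": 0}, {"x": 0, "y": 0, "z": -0.015, "rx": 0, "ry": 0, "rz": 0}, {"x": 0, "y": 0, "z": -0.02, "rx": 0, "ry": 0, "rz": 0}, {"x": 0, "y": 0, "z": -0.02, "rx": 0, "ry": 0, "rz": 0}]}}

```text
time: 4.45
tool_pos: [0.5025, -0.216, 0.1129]
ee_rot: [-3.136, 0.013, -0.112]
wrist_force: [0.8, -0.6, -1.7]
width: 0.014
```

Run:
```python
from h import *
st()
plan([.503,.285,.27],.290,13)
```

```text
4.45 [ 0.5025 -0.216   0.1129] [-179.71    0.76   -6.39] [ 0.79 -0.58 -1.7 ] [-0.03 -0.15 -0.06] 0.014
rotvec/row deg [-0.03  0.05 -1.77]
0 [ -4.4 -38.4 -11.8]
1 [ -3.2 -38.5 -11.9]
2 [ -2.  -38.5 -11.9]
3 [ -0.8 -38.6 -11.9]
4 [  0.4 -38.6 -11.9]
5 [  1.6 -38.5 -12. ]
6 [  2.8 -38.5 -12. ]
7 [  4.  -38.4 -12. ]
8 [  5.2 -38.2 -12. ]
9 [  6.4 -38.  -12. ]
10 [  7.6 -37.8 -12. ]
11 [  8.7 -37.5 -12.1]
12 [  9.9 -37.2 -12.1]
```

Call:
{"op": "jog_arm", "data": {"series": [{"x": -0.006, "y": -0.037, "z": -0.012, "rx": 0, "ry": 0, "rz": -1.8}, {"x": -0.006, "y": -0.038, "z": -0.012, "rx": 0, "ry": 0, "rz": -1.8}, {"x": -0.005, "y": -0.038, "z": -0.012, "rx": 0, "ry": 0, "rz": -1.8}, {"x": -0.004, "y": -0.038, "z": -0.012, "rx": 0, "ry": 0, "rz": -1.8}, {"x": -0.002, "y": -0.038, "z": -0.012, "rx": 0, "ry": 0, "rz": -1.8}, {"x": -0.001, "y": -0.038, "z": -0.012, "rx": 0, "ry": 0, "rz": -1.8}, {"x": 0, "y": -0.038, "z": -0.012, "rx": 0, "ry": 0, "rz": -1.8}, {"x": 0.001, "y": -0.038, "z": -0.012, "rx": 0, "ry": 0, "rz": -1.8}, {"x": 0.0025, "y": -0.038, "z": -0.012, "rx": 0, "ry": 0, "rz": -1.8}, {"x": 0.004, "y": -0.038, "z": -0.012, "rx": 0, "ry": 0, "rz": -1.8}, {"x": 0.005, "y": -0.038, "z": -0.012, "rx": 0, "ry": 0, "rz": -1.8}, {"x": 0.006, "y": -0.038, "z": -0.012, "rx": 0, "ry": 0, "rz": -1.8}]}}

```text
time: 5.45
tool_pos: [0.4686, 0.2485, 0.2711]
ee_rot: [-3.138, -0.003, 0.271]
wrist_force: [0.2, 0.1, -1.9]
width: 0.0138
```

Run:
```python
from h import *
st()
plan([.467,.283,.27],.290,1)
w=cams.snapshot('wrist');save(w,'w6.png');np.save('w6.npy',w,allow_pickle=True)
w=cams.snapshot('scene');save(w,'s6.png')
```

```text
5.45 [0.4686 0.2485 0.2711] [-179.79   -0.19   15.5 ] [ 0.2   0.12 -1.89] [-0.07 -0.16 -0.06] 0.0138
rotvec/row deg [-0.21 -0.19 -1.12]
0 [  7.6 -33.7   1.3]
```

View pics/w6.png

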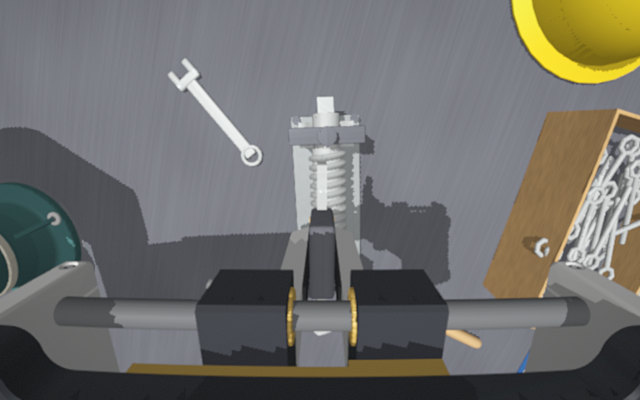

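View pics/s6.png

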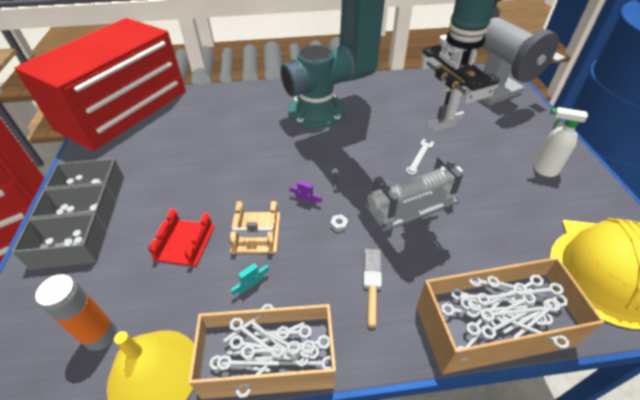

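Run:
```python
import cv2
a=cv2.imread('pics/w6.png')[85:245,265:385];cv2.imwrite('pics/c6.png',cv2.resize(a,None,fx=4,fy=3.7,interpolation=2))
```

```text
(no output)
```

View pics/c6.png

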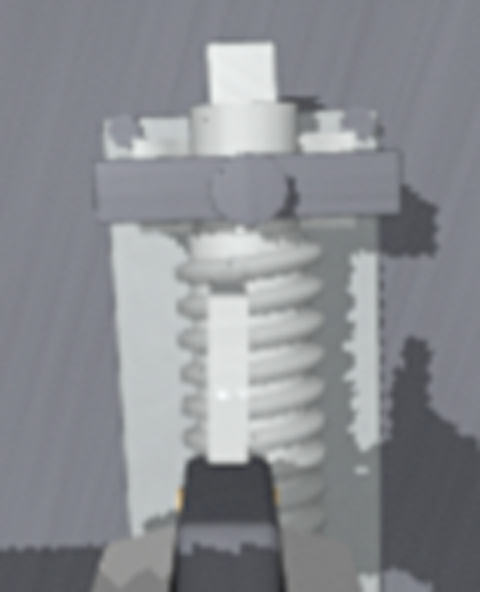

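Run:
```python
from h import *
w=np.load('w6.npy',allow_pickle=True).item()
t=lambda u,v:(265+u/4,85+v/3.7)
g=lambda p,z:onz(w,*t(*p),z)
for n,p,z in [('yokeC',(248.5,188),.126),('ycornL',(97,190),.126),('ycR',(400,184),.126),('plL1',(112,225),.012),('plL2',(130,535),.012),('plR1',(380,225),.012),('plR2',(383,590),.012),('sq',(241,73),.08),('collar',(245,105),.09)]:
    print(n,np.round(g(p,z),4))
```

```text
yokeC [0.4589 0.3106 0.126 ]
ycornL [0.4192 0.299  0.126 ]
ycR [0.4984 0.3229 0.126 ]
plL1 [0.4175 0.2799 0.012 ]
plL2 [0.4568 0.154  0.012 ]
plR1 [0.5134 0.3067 0.012 ]
plR2 [0.562  0.1566 0.012 ]
sq [0.4479 0.3445 0.08  ]
collar [0.4518 0.3346 0.09  ]
```

Run:
```python
from h import *
st()
plan([.4885,.2151,.16],.300,4)
```

```text
5.55 [0.4687 0.2523 0.2727] [-179.61   -0.41   15.9 ] [ 0.57  0.17 -1.78] [-0.07 -0.12  0.02] 0.0136
rotvec/row deg [-0.1  -0.1  -0.32]
0 [ 2.  10.5 28.1]
1 [ 2.  10.4 28.1]
2 [ 2.  10.4 28.1]
3 [ 2.  10.4 28.2]
```

Call:
{"op": "jog_arm", "data": {"series": [{"x": 0.002, "y": 0.0105, "z": 0.028, "rx": -0.1, "ry": -0.1, "rz": -0.3}, {"x": 0.002, "y": 0.0105, "z": 0.028, "rx": -0.1, "ry": -0.1, "rz": -0.3}, {"x": 0.002, "y": 0.0105, "z": 0.028, "rx": -0.1, "ry": -0.1, "rz": -0.3}, {"x": 0.002, "y": 0.0105, "z": 0.022, "rx": -0.1, "ry": -0.1, "rz": -0.3}, {"x": 0, "y": 0, "z": 0, "rx": 0, "ry": 0, "rz": 0}]}}

```text
time: 5.97
tool_pos: [0.4906, 0.2163, 0.1669]
ee_rot: [3.141, -0.009, 0.307]
wrist_force: [-1.0, -0.5, -2.5]
width: 0.0139
```

Run:
```python
from h import *
st()
plan([.4885,.2151,.16],.300,1)
w=cams.snapshot('wrist');save(w,'w7.png');np.save('w7.npy',w,allow_pickle=True)
a=w['img'][85:285,240:400,::-1];cv2.imwrite('pics/c7.png',cv2.resize(a,None,fx=4,fy=3,interpolation=2))
```

```text
5.97 [0.4906 0.2163 0.1669] [179.96  -0.54  17.6 ] [-1.   -0.53 -2.46] [-0.03 -0.03 -0.1 ] 0.0139
rotvec/row deg [ 0.04 -0.54  0.41]
0 [-2.4  0.5  6.9]
```

View pics/c7.png

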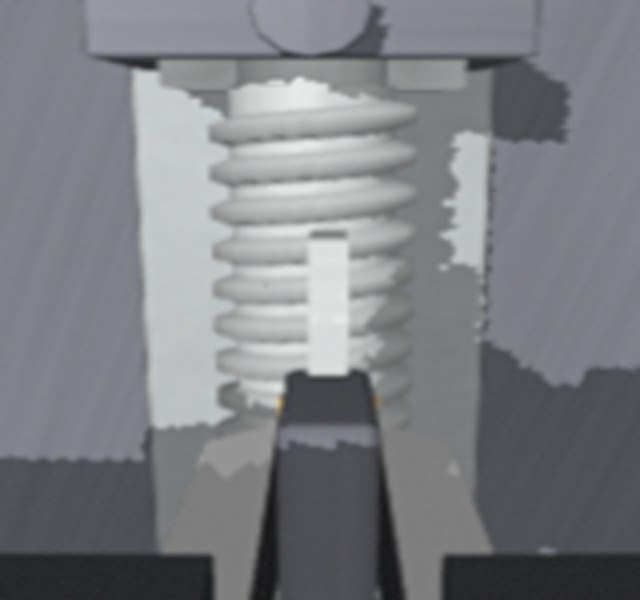

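Run:
```python
from h import *
w=np.load('w7.npy',allow_pickle=True).item()
y=np.radians(17.2);ax=np.array([-np.sin(y),np.cos(y),0]);lx=np.array([np.cos(y),np.sin(y),0])
t=lambda u,v:(240+u/4,85+v/3)
for (u,v) in [(313,118),(313,195),(314,290),(314.5,360)]:
    P=onz(w,*t(u,v),.074);print('axis',np.round(P,4),round(P@lx,4),P@ax)
for (u,v) in [(138,150),(150,400),(490,150),(478,400)]:
    P=onz(w,*t(u,v),.012);print('plate',np.round(P,4),round(P@lx,4))
for (u,v) in [(86,53),(538,53)]:
    P=onz(w,*t(u,v),.126);print('yoke',np.round(P,4),round(P@lx,4),P@ax)
```

```text
axis [0.4668 0.2863 0.074 ] 0.5306 0.13551150318800112
axis [0.4737 0.2643 0.074 ] 0.5307 0.11241098031790701
axis [0.4829 0.236  0.074 ] 0.5311 0.08259216394445591
axis [0.49  0.214 0.074] 0.5314 0.05956507649605148
plate [0.4234 0.2603 0.012 ] 0.4815
plate [0.453  0.1667 0.012 ] 0.482
plate [0.5176 0.2903 0.012 ] 0.5803
plate [0.5474 0.1964 0.012 ] 0.581
yoke [0.4231 0.2886 0.126 ] 0.4895 0.15059375614303885
yoke [0.501  0.3135 0.126 ] 0.5713 0.1513061867191925
```

Call:
{"op": "jog_arm", "data": {"series": [{"x": -0.001, "y": 0.001, "z": 0.012, "rx": 0, "ry": -0.5, "rz": 0}, {"x": 0, "y": 0, "z": 0.012, "rx": 0, "ry": 0, "rz": 0}, {"x": 0, "y": 0, "z": 0.006, "rx": 0, "ry": 0, "rz": 0}, {"x": 0, "y": 0, "z": 0, "rx": 0, "ry": 0, "rz": 0}]}}

```text
time: 6.35
tool_pos: [0.4925, 0.2169, 0.1417]
ee_rot: [-3.14, -0.01, 0.306]
wrist_force: [0.1, -0.0, -2.0]
width: 0.0138
```

Run:
```python
from h import *
st()
plan([.4892,.2153,.127],.307,1)
```

```text
6.35 [0.4925 0.2169 0.1417] [-179.91   -0.59   17.52] [ 0.12 -0.03 -2.04] [-0.07 -0.07 -0.  ] 0.0138
rotvec/row deg [-0.09 -0.59 -0.07]
0 [-3.8  0.6 14.7]
```

Call:
{"op": "jog_arm", "data": {"series": [{"x": -0.003, "y": 0, "z": 0.005, "rx": -0.1, "ry": -0.6, "rz": 0}, {"x": -0.001, "y": 0, "z": 0.005, "rx": 0, "ry": -0.2, "rz": 0}, {"x": -0.0005, "y": 0, "z": 0, "rx": 0, "ry": -0.1, "rz": 0}]}}

```text
time: 6.6
tool_pos: [0.4886, 0.2165, 0.1326]
ee_rot: [3.142, 0.003, 0.307]
wrist_force: [0.3, -0.2, -2.1]
width: 0.0136
```

Run:
```python
from h import *
st()
plan([.4892,.2153,.127],.307,1)
w=cams.snapshot('wrist');save(w,'w8.png')
a=w['img'][85:285,240:400,::-1];cv2.imwrite('pics/c8.png',cv2.resize(a,None,fx=4,fy=3,interpolation=2))
```

```text
6.6 [0.4886 0.2165 0.1326] [180.     0.19  17.58] [ 0.25 -0.2  -2.11] [ 0.01 -0.06 -0.08] 0.0136
rotvec/row deg [ 0.    0.19 -0.01]
0 [0.2 1.3 5.6]
```

View pics/c8.png

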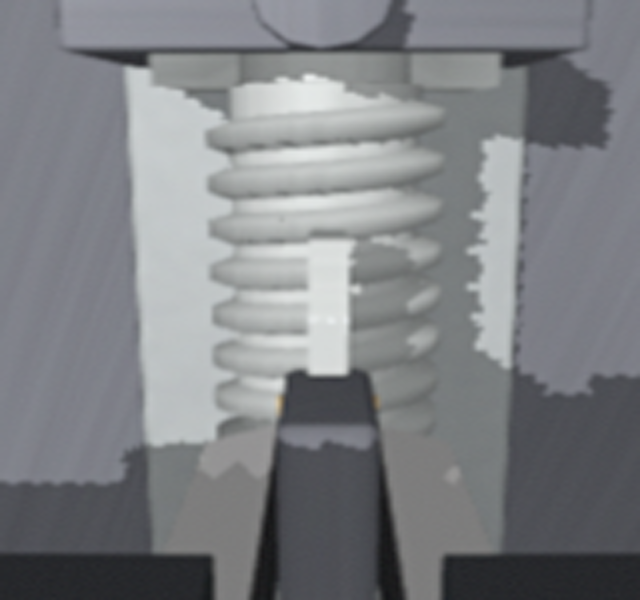

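Call:
{"op": "jog_arm", "data": {"series": [{"x": -0.0005, "y": 0, "z": 0.002, "rx": 0, "ry": 0, "rz": 0}, {"x": -0.0005, "y": 0, "z": 0.002, "rx": 0, "ry": 0, "rz": 0}]}}

```text
time: 6.82
tool_pos: [0.4884, 0.2167, 0.13]
ee_rot: [-3.142, 0.0, 0.307]
wrist_force: [-0.4, -0.4, -1.8]
width: 0.0137
```

Call:
{"op": "jog_arm", "data": {"series": [{"x": 0, "y": 0, "z": 0.002, "rx": 0, "ry": 0, "rz": 0}, {"x": 0, "y": 0, "z": 0.0015, "rx": 0, "ry": 0, "rz": 0}]}}

```text
time: 6.98
tool_pos: [0.4886, 0.2168, 0.1267]
ee_rot: [-3.142, -0.0, 0.307]
wrist_force: [-0.3, -0.4, -1.2]
width: 0.0137
```

Call:
{"op": "jog_arm", "data": {"series": [{"x": 0, "y": 0, "z": 0.0015, "rx": 0, "ry": 0, "rz": 0}, {"x": 0, "y": 0, "z": 0.0015, "rx": 0, "ry": 0, "rz": 0}]}}

```text
time: 7.15
tool_pos: [0.4886, 0.2169, 0.1262]
ee_rot: [-3.142, -0.002, 0.307]
wrist_force: [-4.5, -1.1, 5.7]
width: 0.0139
```

Call:
{"op": "jog_arm", "data": {"series": [{"x": 0, "y": 0.0015, "z": 0.0003, "rx": 0, "ry": 0, "rz": 0}, {"x": 0, "y": 0.0015, "z": 0.0005, "rx": 0, "ry": 0, "rz": 0}]}}

```text
time: 7.32
tool_pos: [0.49, 0.2142, 0.1264]
ee_rot: [-3.141, -0.004, 0.308]
wrist_force: [-0.4, 0.1, -1.2]
width: 0.0143
```

Run:
```python
from h import *
st()
```

```text
7.32 [0.49   0.2142 0.1264] [-179.99   -0.22   17.64] [-0.36  0.09 -1.24] [-0.03 -0.14  0.06] 0.0143
```

Call:
{"op": "jog_arm", "data": {"series": [{"x": 0, "y": 0.0008, "z": 0.001, "rx": 0, "ry": 0, "rz": 0}, {"x": 0, "y": 0.0008, "z": 0.001, "rx": 0, "ry": 0, "rz": 0}]}}

```text
time: 7.48
tool_pos: [0.4902, 0.2139, 0.1262]
ee_rot: [-3.138, -0.005, 0.308]
wrist_force: [-3.9, 1.7, 6.2]
width: 0.0139
```

Call:
{"op": "jog_arm", "data": {"series": [{"x": 0, "y": 0.002, "z": 0.0, "rx": 0, "ry": -0.2, "rz": 0}, {"x": 0, "y": 0.002, "z": 0.0005, "rx": -0.1, "ry": 0, "rz": 0}, {"x": 0, "y": 0.0005, "z": 0.0012, "rx": 0, "ry": 0, "rz": 0}]}}

```text
time: 7.73
tool_pos: [0.4922, 0.2089, 0.124]
ee_rot: [-3.141, -0.002, 0.308]
wrist_force: [-1.4, 3.0, 1.4]
width: 0.0136
```

Call:
{"op": "jog_arm", "data": {"series": [{"x": -0.0005, "y": -0.0003, "z": 0.001, "rx": 0, "ry": 0, "rz": 0}, {"x": 0, "y": -0.0003, "z": 0.001, "rx": 0, "ry": 0, "rz": 0}]}}

```text
time: 7.9
tool_pos: [0.4918, 0.2099, 0.1216]
ee_rot: [-3.139, -0.003, 0.308]
wrist_force: [-0.3, 1.0, 0.1]
width: 0.0133
```

Run:
```python
from h import *
st()
```

```text
7.9 [0.4918 0.2099 0.1216] [-1.7986e+02 -1.7000e-01  1.7630e+01] [-0.33  1.    0.09] [ 0.29  0.08 -0.03] 0.0133
```

Call:
{"op": "jog_arm", "data": {"series": [{"x": 0, "y": -0.0002, "z": 0.001, "rx": -0.1, "ry": -0.1, "rz": 0}, {"x": 0, "y": 0, "z": 0.001, "rx": 0, "ry": 0, "rz": 0}]}}

```text
time: 8.07
tool_pos: [0.4919, 0.2101, 0.1213]
ee_rot: [-3.141, -0.002, 0.308]
wrist_force: [-2.4, 0.5, 4.9]
width: 0.0138
```

Run:
```python
from h import *
st()
```

```text
8.07 [0.4919 0.2101 0.1213] [-1.7999e+02 -1.1000e-01  1.7630e+01] [-2.41  0.46  4.94] [ 0.05  0.52 -0.  ] 0.0138
```

Call:
{"op": "jog_arm", "data": {"series": [{"x": 0, "y": 0, "z": 0.001, "rx": 0, "ry": 0, "rz": 0}, {"x": 0, "y": 0, "z": 0.001, "rx": 0, "ry": 0, "rz": 0}, {"x": 0, "y": 0, "z": 0.001, "rx": 0, "ry": 0, "rz": 0}]}}

```text
time: 8.32
tool_pos: [0.4918, 0.2101, 0.1213]
ee_rot: [3.141, -0.003, 0.308]
wrist_force: [-3.1, 0.6, 4.8]
width: 0.0138
```

Run:
```python
from h import *
st()
w=cams.snapshot('wrist');save(w,'w9.png')
a=w['img'][85:285,240:400,::-1];cv2.imwrite('pics/c9.png',cv2.resize(a,None,fx=4,fy=3,interpolation=2))
w=cams.snapshot('scene');save(w,'s9.png')
a=w['img'][100:250,340:500,::-1];cv2.imwrite('pics/c9s.png',cv2.resize(a,None,fx=4,fy=4,interpolation=2))
st()
```

```text
8.32 [0.4918 0.2101 0.1213] [ 1.7996e+02 -1.7000e-01  1.7650e+01] [-3.09  0.56  4.78] [ 0.01  0.4  -0.01] 0.0138
8.42 [0.4918 0.2101 0.1213] [ 1.7996e+02 -1.7000e-01  1.7650e+01] [-1.88  0.16  5.7 ] [ 0.    0.39 -0.03] 0.0138
```

View pics/c9.png

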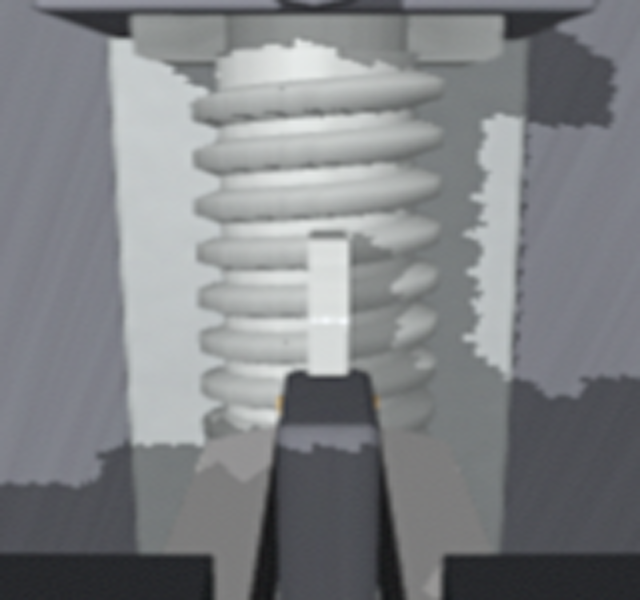

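View pics/c9s.png

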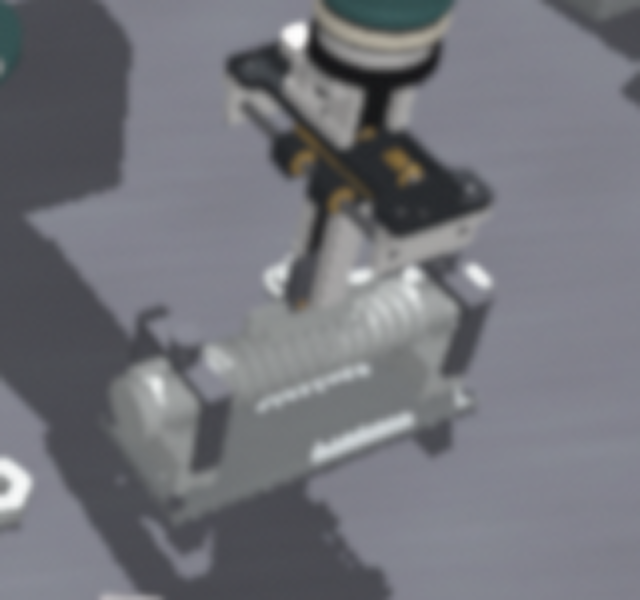

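Call:
{"op": "jog_arm", "data": {"series": [{"x": 0, "y": 0, "z": 0.001, "rx": 0, "ry": -0.1, "rz": 0}, {"x": 0, "y": 0, "z": 0.001, "rx": 0, "ry": 0, "rz": 0}, {"x": 0, "y": 0, "z": 0.001, "rx": 0, "ry": 0, "rz": 0}, {"x": 0, "y": 0, "z": 0.001, "rx": 0, "ry": 0, "rz": 0}, {"x": 0, "y": 0, "z": 0.001, "rx": 0, "ry": 0, "rz": 0}, {"x": 0, "y": 0, "z": 0.001, "rx": 0, "ry": 0, "rz": 0}, {"x": 0, "y": 0, "z": 0.001, "rx": 0, "ry": 0, "rz": 0}, {"x": 0, "y": 0, "z": 0.001, "rx": 0, "ry": 0, "rz": 0}, {"x": 0, "y": 0, "z": 0.001, "rx": 0, "ry": 0, "rz": 0}, {"x": 0, "y": 0, "z": 0.001, "rx": 0, "ry": 0, "rz": 0}, {"x": 0, "y": 0, "z": 0.001, "rx": 0, "ry": 0, "rz": 0}, {"x": 0, "y": 0, "z": 0.001, "rx": 0, "ry": 0, "rz": 0}]}}

```text
time: 9.42
tool_pos: [0.4917, 0.2101, 0.1213]
ee_rot: [3.138, -0.007, 0.309]
wrist_force: [-3.1, 0.2, 5.5]
width: 0.0136
```

Run:
```python
from h import *
st()
w=cams.snapshot('wrist');save(w,'w10.png')
a=w['img'][85:345,240:400,::-1];cv2.imwrite('pics/c10.png',cv2.resize(a,None,fx=3,fy=2.3,interpolation=2))
```

```text
9.42 [0.4917 0.2101 0.1213] [179.81  -0.38  17.7 ] [-3.11  0.24  5.48] [ 0.1   0.42 -0.05] 0.0136
```

View pics/c10.png

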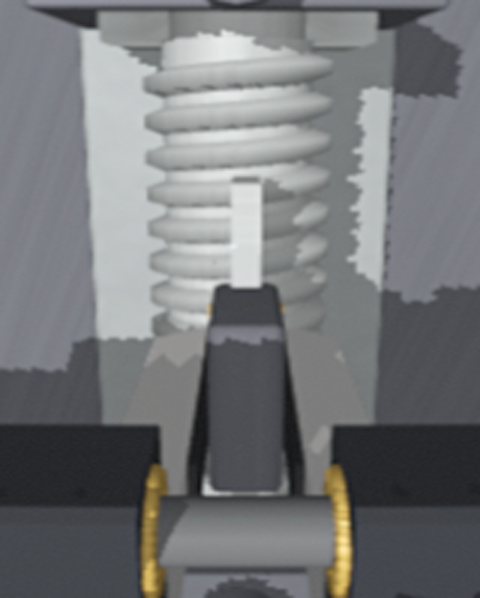

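Call:
{"op": "jog_arm", "data": {"series": [{"x": 0, "y": 0, "z": -0.005, "rx": 0, "ry": 0.3, "rz": 0}, {"x": 0, "y": 0, "z": -0.015, "rx": 0, "ry": 0, "rz": 0}, {"x": 0, "y": 0, "z": -0.03, "rx": 0, "ry": 0, "rz": 0}, {"x": 0, "y": 0, "z": -0.035, "rx": 0, "ry": 0, "rz": 0}, {"x": 0, "y": 0, "z": -0.02, "rx": 0, "ry": 0, "rz": 0}]}}

```text
time: 9.88
tool_pos: [0.4861, 0.207, 0.2189]
ee_rot: [3.134, 0.008, 0.308]
wrist_force: [0.2, 0.4, -0.9]
width: 0.0137
```

Run:
```python
from h import *
st()
plan([.5062,-.2186,.18],np.radians(-6.45),12)
```

```text
9.88 [0.4861 0.207  0.2189] [179.54   0.48  17.65] [ 0.23  0.36 -0.86] [-0.02 -0.14  0.03] 0.0137
rotvec/row deg [0.05 0.03 2.01]
0 [-9.1 34.3  3.6]
1 [-7.9 34.6  3.6]
2 [-6.7 34.8  3.5]
3 [-5.5 35.1  3.5]
4 [-4.3 35.2  3.5]
5 [-3.  35.4  3.4]
6 [-1.8 35.4  3.4]
7 [-0.5 35.5  3.4]
8 [ 0.7 35.5  3.4]
9 [ 1.9 35.4  3.3]
10 [ 3.2 35.4  3.3]
11 [ 4.4 35.2  3.3]
```

Call:
{"op": "jog_arm", "data": {"series": [{"x": -0.009, "y": 0.034, "z": 0, "rx": 0, "ry": 0, "rz": 2}, {"x": -0.008, "y": 0.0345, "z": 0, "rx": 0, "ry": 0, "rz": 2}, {"x": -0.007, "y": 0.035, "z": 0, "rx": 0, "ry": 0, "rz": 2}, {"x": -0.0055, "y": 0.035, "z": 0, "rx": 0, "ry": 0, "rz": 2}, {"x": -0.004, "y": 0.035, "z": 0.004, "rx": 0, "ry": 0, "rz": 2}, {"x": -0.003, "y": 0.0355, "z": 0.005, "rx": 0, "ry": 0, "rz": 2}, {"x": -0.002, "y": 0.0355, "z": 0.005, "rx": 0, "ry": 0, "rz": 2}, {"x": -0.0005, "y": 0.0355, "z": 0.005, "rx": 0, "ry": 0, "rz": 2}, {"x": 0.0005, "y": 0.0355, "z": 0.005, "rx": 0, "ry": 0, "rz": 2}, {"x": 0.002, "y": 0.035, "z": 0.005, "rx": 0, "ry": 0, "rz": 2}, {"x": 0.003, "y": 0.035, "z": 0.005, "rx": 0, "ry": 0, "rz": 2}, {"x": 0.004, "y": 0.03, "z": 0.005, "rx": 0, "ry": 0, "rz": 2}]}}

```text
time: 10.88
tool_pos: [0.5068, -0.2277, 0.1853]
ee_rot: [3.127, -0.007, -0.119]
wrist_force: [0.8, -0.1, -2.0]
width: 0.0139
```

Run:
```python
from h import *
st()
plan([.5062,-.2186,.13],np.radians(-6.45),3)
```

```text
10.88 [ 0.5068 -0.2277  0.1853] [179.19  -0.42  -6.82] [ 0.78 -0.11 -1.99] [-0.03 -0.09 -0.01] 0.0139
rotvec/row deg [ 0.27 -0.14 -0.13]
0 [-0.7 -3.3 18.4]
1 [-0.7 -3.2 18.4]
2 [-0.6 -3.1 18.4]
```

Call:
{"op": "jog_arm", "data": {"series": [{"x": -0.0015, "y": -0.003, "z": 0.018, "rx": 0.3, "ry": -0.4, "rz": -0.1}, {"x": -0.0015, "y": -0.003, "z": 0.018, "rx": 0.3, "ry": -0.3, "rz": -0.1}, {"x": -0.0015, "y": -0.003, "z": 0.015, "rx": 0.3, "ry": -0.3, "rz": -0.1}, {"x": 0, "y": 0, "z": 0, "rx": 0, "ry": 0, "rz": 0}]}}

```text
time: 11.22
tool_pos: [0.5005, -0.2287, 0.1279]
ee_rot: [3.139, 0.016, -0.128]
wrist_force: [-0.1, 0.7, -2.4]
width: 0.0137
```

Run:
```python
from h import *
st()
plan([.5062,-.2186,.10],np.radians(-6.45),3)
w=cams.snapshot('wrist');save(w,'w11.png');np.save('w11.npy',w,allow_pickle=True)
a=w['img'][130:330,250:430,::-1];cv2.imwrite('pics/c11.png',cv2.resize(a,None,fx=4,fy=2.9,interpolation=2))
```

```text
11.22 [ 0.5005 -0.2287  0.1279] [179.85   0.92  -7.33] [-0.11  0.7  -2.42] [-0.02 -0.05 -0.02] 0.0137
rotvec/row deg [ 0.05  0.31 -0.29]
0 [ 1.6 -3.6  9.3]
1 [ 1.6 -3.6  9.3]
2 [ 1.6 -3.6  9.3]
```

View pics/c11.png

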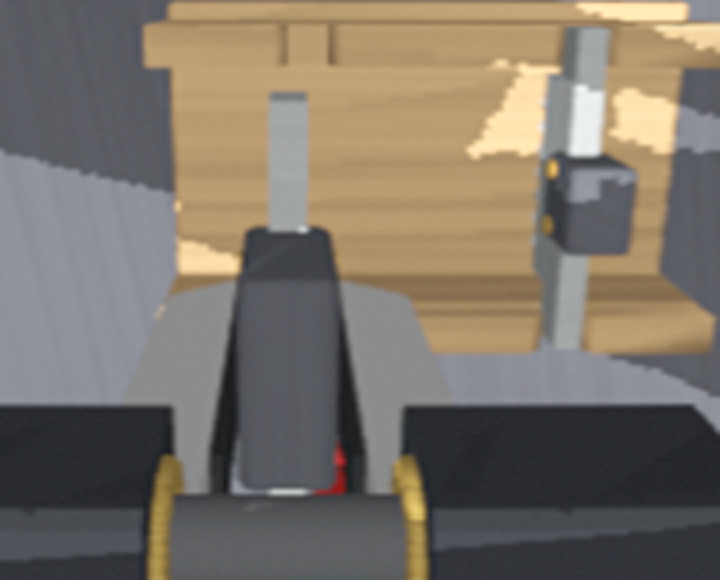

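Call:
{"op": "jog_arm", "data": {"series": [{"x": 0.002, "y": -0.005, "z": 0.008, "rx": 0, "ry": 0.5, "rz": -0.5}, {"x": 0.001, "y": -0.004, "z": 0.006, "rx": 0, "ry": 0.3, "rz": -0.3}, {"x": 0, "y": -0.001, "z": 0.004, "rx": 0, "ry": 0, "rz": 0}, {"x": 0, "y": 0, "z": 0, "rx": 0, "ry": 0, "rz": 0}]}}

```text
time: 11.6
tool_pos: [0.5072, -0.2177, 0.1122]
ee_rot: [3.136, -0.005, -0.109]
wrist_force: [-0.2, -1.1, -0.7]
width: 0.014
```

Run:
```python
from h import *
st()
plan([.5062,-.2186,.085],np.radians(-6.45),3)
```

```text
11.6 [ 0.5072 -0.2177  0.1122] [179.67  -0.31  -6.26] [-0.16 -1.12 -0.66] [ 0.01 -0.01  0.  ] 0.014
rotvec/row deg [ 0.11 -0.1   0.06]
0 [-0.3  0.3  9.1]
1 [-0.3  0.3  9.1]
2 [-0.3  0.3  9.1]
```

Ears bottom = TCP − 0.014; cheek tops 0.054, so I stop around TCP 0.08 to check.

Call:
{"op": "jog_arm", "data": {"series": [{"x": -0.0008, "y": 0.0003, "z": 0.01, "rx": 0.1, "ry": -0.3, "rz": 0.1}, {"x": -0.0008, "y": 0.0003, "z": 0.01, "rx": 0.1, "ry": -0.2, "rz": 0.1}, {"x": -0.0008, "y": 0.0003, "z": 0.008, "rx": 0.1, "ry": -0.2, "rz": 0}, {"x": 0, "y": 0, "z": 0, "rx": 0, "ry": 0, "rz": 0}]}}

```text
time: 11.93
tool_pos: [0.5059, -0.2179, 0.0837]
ee_rot: [3.14, 0.004, -0.111]
wrist_force: [0.8, 0.1, -2.5]
width: 0.0135
```

Run:
```python
from h import *
st()
plan([.5062,-.2186,.0544],np.radians(-6.45),3)
w=cams.snapshot('wrist');save(w,'w12.png')
a=w['img'][130:330,250:430,::-1];cv2.imwrite('pics/c12.png',cv2.resize(a,None,fx=4,fy=2.9,interpolation=2))
```

```text
11.93 [ 0.5059 -0.2179  0.0837] [179.88   0.22  -6.34] [ 0.77  0.12 -2.5 ] [-0.04 -0.02 -0.01] 0.0135
rotvec/row deg [0.04 0.07 0.04]
0 [0.2 0.2 9.8]
1 [0.2 0.2 9.8]
2 [0.1 0.2 9.8]
```

View pics/c12.png

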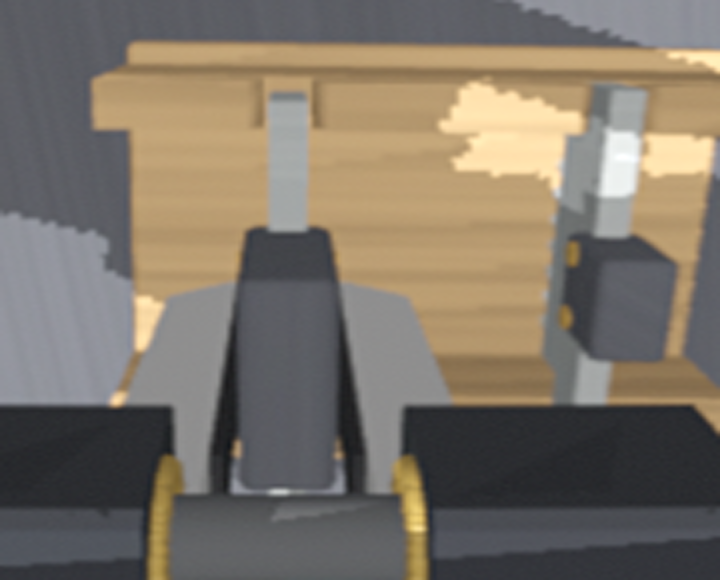

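Aligned with the slot. Descend.

Call:
{"op": "jog_arm", "data": {"series": [{"x": -0.0005, "y": 0.0002, "z": 0.008, "rx": 0.1, "ry": -0.1, "rz": 0}, {"x": -0.0005, "y": 0.0002, "z": 0.007, "rx": 0, "ry": -0.1, "rz": 0}, {"x": 0, "y": 0, "z": 0, "rx": 0, "ry": 0, "rz": 0}]}}

```text
time: 12.23
tool_pos: [0.5054, -0.219, 0.0685]
ee_rot: [3.141, 0.006, -0.111]
wrist_force: [-0.3, 0.1, -2.1]
width: 0.0137
```

Run:
```python
from h import *
st()
plan([.5062,-.2186,.0544],np.radians(-6.45),2)
```

```text
12.23 [ 0.5054 -0.219   0.0685] [179.94   0.33  -6.37] [-0.29  0.11 -2.13] [-0.04 -0.03 -0.01] 0.0137
rotvec/row deg [0.03 0.16 0.04]
0 [ 0.4 -0.2  7. ]
1 [ 0.4 -0.2  7. ]
```

Call:
{"op": "jog_arm", "data": {"series": [{"x": 0.0005, "y": 0, "z": 0.006, "rx": 0, "ry": 0.2, "rz": 0}, {"x": 0, "y": 0, "z": 0.005, "rx": 0, "ry": 0, "rz": 0}, {"x": 0, "y": 0, "z": 0.002, "rx": 0, "ry": 0, "rz": 0}, {"x": 0, "y": 0, "z": 0, "rx": 0, "ry": 0, "rz": 0}]}}

```text
time: 12.57
tool_pos: [0.5056, -0.2194, 0.0546]
ee_rot: [3.14, 0.002, -0.112]
wrist_force: [-0.6, -0.7, 1.1]
width: 0.0137
```

Run:
```python
from h import *
st()
plan([.5062,-.2186,.0544],np.radians(-6.45),1)
```

```text
12.57 [ 0.5056 -0.2194  0.0546] [ 1.7992e+02  1.4000e-01 -6.4100e+00] [-0.57 -0.75  1.14] [ 0.06  0.04 -0.03] 0.0137
rotvec/row deg [0.08 0.14 0.04]
0 [ 0.5 -0.9  0.2]
```

Call:
{"op": "jog_arm", "data": {"series": [{"x": 0, "y": 0, "z": 0, "rx": 0, "ry": 0, "rz": 0}, {"x": 0, "y": 0, "z": 0, "rx": 0, "ry": 0, "rz": 0}, {"x": 0, "y": 0, "z": 0, "rx": 0, "ry": 0, "rz": 0}, {"x": 0, "y": 0, "z": 0, "rx": 0, "ry": 0, "rz": 0}, {"x": 0, "y": 0, "z": 0, "rx": 0, "ry": 0, "rz": 0}, {"x": 0, "y": 0, "z": 0, "rx": 0, "ry": 0, "rz": 0}], "claw": 0.43}}

```text
time: 13.07
tool_pos: [0.5078, -0.2203, 0.057]
ee_rot: [3.138, -0.003, -0.112]
wrist_force: [-0.5, -0.2, 0.7]
width: 0.0403
```

Run:
```python
from h import *
st()
w=cams.snapshot('wrist');save(w,'w13.png')
```

```text
13.07 [ 0.5078 -0.2203  0.057 ] [179.81  -0.2   -6.4 ] [-0.47 -0.21  0.73] [ 0.01 -0.06 -0.04] 0.0403
```

View pics/w13.png

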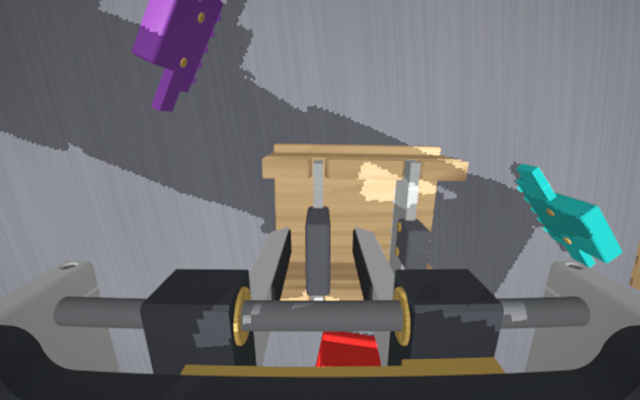

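Call:
{"op": "jog_arm", "data": {"series": [{"x": -0.001, "y": 0, "z": -0.015, "rx": 0, "ry": 0, "rz": 0}, {"x": 0, "y": 0, "z": -0.02, "rx": 0, "ry": 0, "rz": 0}, {"x": 0, "y": 0, "z": -0.03, "rx": 0, "ry": 0, "rz": 0}, {"x": 0, "y": 0, "z": -0.03, "rx": 0, "ry": 0, "rz": 0}, {"x": 0, "y": -0.03, "z": -0.02, "rx": 0, "ry": 0, "rz": 0}, {"x": 0, "y": -0.03, "z": -0.02, "rx": 0, "ry": 0, "rz": 0}, {"x": 0, "y": 0, "z": 0, "rx": 0, "ry": 0, "rz": 0}, {"x": 0, "y": 0, "z": 0, "rx": 0, "ry": 0, "rz": 0}]}}

```text
time: 13.78
tool_pos: [0.5121, -0.1584, 0.1961]
ee_rot: [3.141, 0.0, -0.114]
wrist_force: [-0.8, -0.2, -1.0]
width: 0.0406
```

Run:
```python
from h import *
st()
w=cams.snapshot('wrist');save(w,'w14.png')
a=w['img'][130:330,250:430,::-1];cv2.imwrite('pics/c14.png',cv2.resize(a,None,fx=4,fy=2.9,interpolation=2))
w=cams.snapshot('scene');save(w,'s14.png')
a=w['img'][150:300,130:340,::-1];cv2.imwrite('pics/c14s.png',cv2.resize(a,None,fx=3.8,fy=3.8,interpolation=2))
```

```text
13.78 [ 0.5121 -0.1584  0.1961] [ 1.7996e+02  1.0000e-02 -6.5500e+00] [-0.77 -0.2  -1.02] [-0.05 -0.05  0.02] 0.0406
```

View pics/c14.png

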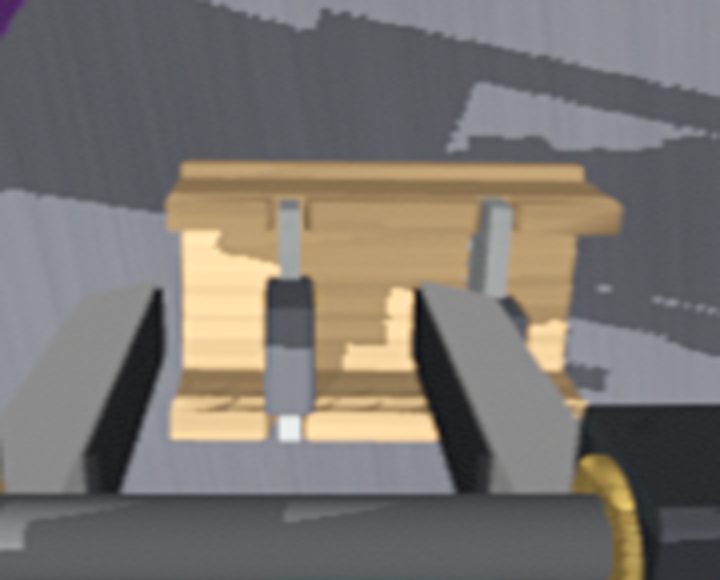

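View pics/c14s.png

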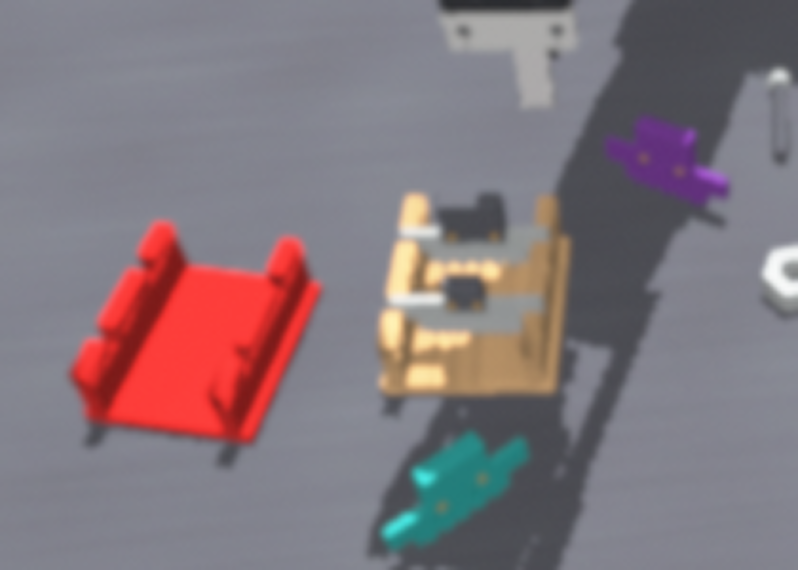

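```bash
python3 -c "
from bench import ticket
print(ticket.close_job())"
```

```text
the job is handed in; nothing more can be done
None
```

The coarse leaf was seated in the thread, lightly pressed, then hung back in its own slot of the wooden stand and released. I handed the job in at about 14 s, and it reported no verdict.

- **Which leaf:** I took the steel leaf with the larger grip, at (376,194) in the top picture. The fine leaf and the purple, turquoise and red look-alikes were not touched.
- **In the thread:** the tips met the crests at tool height 0.1262 m. I eased the leaf about 7 mm along the spindle, and it dropped 4.9 mm to 0.1213 m. The expected fully-home height was 0.1214 m. I then held it there steadily for about 1.4 s at roughly 7 N above its own weight. The highest readings were about 8 N, taken at the end of each move, so a short peak within a move would not show.
- **Alignment:** by the camera the leaf sat about 1–2 mm off the spindle's top line (6 mm allowed). The tool stayed within about 0.4° of level, and its yaw was within about half a degree of the measured spindle direction. A sideways force of about 3 N showed during the press; I did not track down its cause, and it did not change the height.
- **Back in the stand:** the fingers opened at tool height 0.0546 m, against 0.0544 m at pick-up. The last wrist and scene pictures show the leaf upright in its slot, the fine leaf unmoved, and the gripper clear of everything. The nut and pin in view lay where they were at the start; I took no final close look at the wrench and brush, but nothing went near them.

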